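# Hook up a slate sign and hang it on the display rail

### The job

Take the steel S-hook with the wooden grip off the display rail, bring its lower end up from below through the small hole in the steel hanger tab of the slate sign that juts out over the edge of the wooden crate, and lift the sign off with it; the tab may stand anywhere along the sign's end, so feel for the hole, and do not touch the sign with the fingers or let it fall. Then hang the S-hook back on the rail's bar with the sign dangling from it, let go, and leave the other goods on the counter where they are.

Things in the scene. Friction and masses are not known exactly. Their poses are not given: they have to be found in the camera images.
- rail: Display rail, fixed to the counter: a level round steel bar, 12 mm in diameter, 280 mm long, along the rail's y axis, its axis 255 mm above the counter, on two upright posts (14 mm thick, at y = -135 and +135 mm), each with a foot 150 x 30 x 10 mm along x. Origin on the counter under the middle of the bar; z up.
- hook: S-hook of 6 mm round steel wire with a wooden grip block on top, 60 g, hanging upright on the bar at the start. The S lies in its own x-z plane (z up), origin at its underside: two half circles, wire-centre radius 13 mm (20 mm clear inside), centred at x=0, z=16 (opens up) and x=0, z=94 mm (opens down), joined by a shank: upright at x=+13 from z=94 to 72, slanting to x=-13, z=38, upright below.
- hook_bend (a point): Wire centre at the lowest point of the S-hook's lower bend, where a hung sign rests (hook x=y=0, z=3 mm). Axes as the hook's.
- hook_crook (a point): Centre of the S-hook's upper half circle (hook x=y=0, z=94 mm). Its free end is at x=-13 mm and reaches down to z=88 mm. When hung, the bar's axis lies 4 mm above this point. The shank crosses below, so the hook cannot go straight up: raise it 20 mm, then move it towards its own +x to free it (reverse to hang). Axes as the hook's.
- hook_tip (a point): Rounded end of the S-hook's lower half circle, pointing up: the tip's top (hook x=+13 mm, y=0, z=27 mm), the wire standing straight for 11 mm below it. Axes as the hook's.
- hook_grip (a point): Centre of the wooden grip block (hook x=y=0, z=125 mm), 24 (x) x 14 (y) x 34 (z) mm, from z=108 to 142 mm. Axes as the hook's.
- crate: Upturned slatted wooden crate, fixed to the counter: 153 (x) x 130 (y) x 90 mm high, flat closed top at z=90 mm. Origin under its centre, on the counter.
- tag: Dark slate sign with a chalk frame, 110 (x) x 85 (y) x 8 mm, some 0.23 kg (may vary by a quarter), loose on the crate. Origin at the centre of its underside; z up. Its -x end (sign x=-55 mm) overhangs the crate's -x side by 20 to 30 mm. On that end sits a steel hanger tab with the hole, free below. Pushing up at the hole lifts that end at about 1 N.
- tab_mid (a point): Fixed point of the sign, where the hole's centre would be if the tab stood in the middle (sign x=-67, y=0, z=4 mm). The tab, a steel plate 54 mm wide (y), 4 mm thick (sign z=2 to 6), ends at sign x=-79 mm, 12 mm beyond the hole's centre; round hole 10 mm, along z. The tab slides stiffly along the end (4 N): the hole stands anywhere up to 12 mm to either side of this point; look or feel.
- mug: White mug, 80 mm wide, 85 mm high; a bystander. Origin under its centre.
- candle: Amber glass jar, 60 mm wide, 70 mm high; a bystander. Origin under its centre.
- slate_small: Small slate plate without a hole, 70 x 50 x 6 mm, on the counter; a bystander.
- soap_carton: Cardboard carton, 70 x 45 x 35 mm; a bystander.
- tin: Metal tin, 50 mm wide, 50 mm high; a bystander.
Not all that is in view belongs to the job. Several things have the shape of the hook; the one meant has the colours described above. What is shaped like the tag but turquoise is not meant.

How it is judged:
On the way:
1. the sign hangs on the S-hook's lower bend, clear of the crate, with the S-hook off the rail (x of hook_bend in the frame of tag between -0.078 and -0.058 m and y of hook_bend in the frame of tag between -0.02 and 0.02 m and z of hook_bend in the frame of tag between -0.008 and 0.016 m and contact force between hook and tag above 0.8 N and contact force between tag and crate below 0.05 N and contact force between hook and rail below 0.05 N), for 0.2 s.
At the end, for the whole second after the job is handed in: The S-hook hangs on the bar between the posts (crook within 12 mm of the bar sideways, 243 to 258 mm high), bearing over 0.8 N; the sign hangs on its lower bend (bend within 12 mm of the hole), clear of the crate; swaying at most 0.12 (hook), 0.25 m/s (sign) (x of hook_bend in the frame of tag between -0.078 and -0.058 m and y of hook_bend in the frame of tag between -0.02 and 0.02 m and z of hook_bend in the frame of tag between -0.008 and 0.016 m and x of hook_crook in the frame of rail between -0.012 and 0.012 m and z of hook_crook in the frame of rail between 0.243 and 0.258 m and y of hook_crook in the frame of rail between -0.125 and 0.125 m and contact force between hook and rail above 0.8 N and contact force between tag and crate below 0.05 N and linear speed of hook below 0.12 m/s and linear speed of tag below 0.25 m/s); the robot touches nothing.
It fails at once if the sign touched by the fingers (contact force between the fingers and tag above 0.5 N).
It fails at once if the sign dropped (below 30 mm over the counter) (height (world z) of tag below 0.03 m).
It fails at once if other goods moved by more than 30 mm (distance of any of mug, candle, slate_small, soap_carton, tin from where it was at the start of the episode above 0.03 m).
It also fails if it takes over 72 s, if anything falls off the work surface, if the arm or the gripper's body presses on something with over 40 N, if the wrist force passes 120 N, or if a joint passes its speed limit or range.

### The arm

A 6-joint arm with a two-finger parallel gripper is mounted at the origin on the work surface. World frame = base frame: x ahead of the robot, y to its left, z up, the work surface at z = 0. Lengths are in m, angles in rad, forces in N, time in s.
With the tool pointing down it reaches from about 0.275 to 0.85 m from the base axis. Payload 19 kg.
Tool frame: the origin (TCP) lies at the very end of the fingers, on their centre line; the grasp point (between the pads) lies 19 mm behind it (robot.hold_point_z is the z of the grasp point in the tool frame, in m); z points along the fingers, y is the line along which they close (so a half turn about z gives the same grasp; the last joint's range is limited). The gripper opens to 85 mm and grips with 20 to 120 N. Pads are 22 mm wide; open, the fingers measure 114 mm over their backs; the gripper's body (76 mm by 85 mm) begins 54 mm behind the grasp point. The pads swing forward as they close: fully open they stand 13 mm farther back than shut.
Start: joints at [-1.408, 0.15, 1.437, -0, 1.554, -0.134], TCP at [0.168, -0.55, 0.231] pointing down, gripper open.
Joint ranges: [-2.8, 2.8], [-0.68, 2.1], [0.12, 2.68], [-1.39, 4.53], [0.16, 2.79], [-2.81, 2.81]. Speed limits (rad/s): [1.89, 1.89, 2.22, 3.01, 3.01, 3.01].

### API

Orientations are given as a rotation vector (axis times angle).
In Python, from bench import robot, eyes gives the robot as it stands.
- The arm moves only by the shell command python3 -m pendant 'ROWS' [FORCE]. ROWS is JSON, a list of rows, each a list of 7 numbers: the opening, from 0 (shut) to 1 (fully open), then the shift along the tool's x, y, z in units of 30 mm (1.0 is 30 mm), then the turn, a rotation vector about the tool's x, y, z in units of 6 degrees (1.0 is 6 degrees). In form: [[hand, dx, dy, dz, ax, ay, az], ...]. A call has 1 to 20 rows; each row shifts and turns the commanded pose from where the row before left it, along the tool's axes as they then stand; what a row does not reach is not made up. A row lasts 1/10 s, in which the tool goes at most 50 mm and 8.59 degrees, less where a joint would pass 70% of its speed; a pose out of reach is approached as far as the arm can. A call is refused whole if a number of a shift passes 1 or a number of a turn 1, either way. A call with a gripper value outside its range is refused whole. The fingers move at their own pace and stop on an object; FORCE is the grip in N (left out, the last holds). Time passes only in rows, so rows that do not move let the fingers close. It gives the time, the measured TCP pose, the force, the opening and the grip force at its end, in the units of the state.
- robot.get_state(): the state, without advancing time (a new reading comes with each control period).
- eyes.snapshot(name): name is "scene" or "top" or "wrist"; returns a dict with "color" (384x512x3 uint8, red, green, blue), "fx", "fy", "cx", "cy" (pixels), "T" (4x4, takes a point from camera to world coordinates). Camera axes: x right, y up, looking along -z (the intrinsics and any distortion apply to the point x, -y, -z); pixel columns grow to the right and rows downward; lengths in m; the calibration is good to about 2 mm. A picture is of the moment at which its call begins. There is no depth.
- robot.job_done(): hands the job in; it is judged then, once.
The state is a dict: "time_s": time; "joints": joint angles; "dq": joint speeds; "joint_torque": joint torques, N m; "tcp_pos": TCP position; "orientation": TCP orientation; "wrist_force": force on the tool from outside, world axes, zero at the start; "ft_torque": the same for the moment, N m; "width": opening from 0.0 (shut) to 1.0 (fully open); "gripper_force": force on a finger pad.
Only numpy, scipy, OpenCV 4.12 (cv2) and the standard library are available. Lean on these libraries where they do the work, as an engineer would, in place of code of your own. Each camera call takes 0.05 s, during which the arm holds its last target. There are 200 camera calls.

## Working session

There is one attempt and no reset: what is moved stays moved. The work goes in short steps, Python scripts to look and compute and a shell command to move; the robot and the scene stay as the last step left them, time stands still between calls to the robot, and variables do not carry over. Pictures are saved under pics/ and viewed, at most 12 in all, crops included, and the job is handed in when it is done.

```bash
ls; mkdir -p pics; cat > h.py <<'E'
import numpy as np,cv2,json
from scipy.spatial.transform import Rotation as R
from bench import robot,eyes
def snap(n,f=None,crop=None,scale=1):
    s=eyes.snapshot(n); im=s["color"][:,:,::-1].copy()
    np.savez('pics/last_%s.npz'%n,**{k:np.array(v) for k,v in s.items()})
    if crop: x0,y0,x1,y1=crop; im=im[y0:y1,x0:x1]
    if scale!=1: im=cv2.resize(im,None,fx=scale,fy=scale,interpolation=cv2.INTER_CUBIC)
    if f: cv2.imwrite('pics/'+f,im)
    return s
def ray(s,u,v):
    d=np.array([(u-float(s['cx']))/float(s['fx']),-(v-float(s['cy']))/float(s['fy']),-1.]); T=np.array(s['T'])
    return T[:3,3],T[:3,:3]@d
def onz(s,u,v,z):
    o,d=ray(s,u,v); return o+d*(z-o[2])/d[2]
def proj(s,p):
    T=np.array(s['T']); c=T[:3,:3].T@(np.array(p)-T[:3,3]); return np.array([s['cx']+s['fx']*c[0]/-c[2],s['cy']-s['fy']*c[1]/-c[2]]).round(1)
def tri(obs):
    A=0;b=0
    for s,u,v in obs:
        o,d=ray(s,u,v); d=d/np.linalg.norm(d); P=np.eye(3)-np.outer(d,d); A=A+P; b=b+P@o
    return np.linalg.solve(A,b)
E
python3 - <<'E'
from h import *
a=snap('scene');b=snap('top')
print({k:v for k,v in a.items() if k!='color'},{k:v for k,v in b.items() if k!='color'})
cv2.imwrite('pics/a.png',cv2.resize(a['color'][:,:,::-1],(800,600),interpolation=cv2.INTER_CUBIC))
cv2.imwrite('pics/b.png',cv2.resize(b['color'][:,:,::-1],(800,600),interpolation=cv2.INTER_CUBIC))
print(robot.get_state())
E
```

```text
pics
{'fx': 473.5644975681863, 'fy': 473.5644975681863, 'cx': 253.16305814620873, 'cy': 196.38309137660642, 'T': array([[-0.71713334, -0.40973835,  0.56376791,  1.30738329],
       [ 0.69660489, -0.39648038,  0.59795062,  0.80971958],
       [-0.02148039,  0.8215338 ,  0.56975504,  1.00406323],
       [ 0.        ,  0.        ,  0.        ,  1.        ]])} {'fx': 391.88303055169854, 'fy': 391.88303055169854, 'cx': 248.84004771924205, 'cy': 188.94355225517646, 'T': array([[-0.01295907,  0.99361476, -0.11207934,  0.39850312],
       [-0.99978804, -0.01108237,  0.01735125, -0.04386579],
       [ 0.01599835,  0.11228044,  0.99354776,  1.13084801],
       [ 0.        ,  0.        ,  0.        ,  1.        ]])}
{'time_s': 0.1, 'joints': array([-1.40801412e+00,  1.50913320e-01,  1.43794138e+00,  6.80095488e-06,
        1.55379805e+00, -1.33972343e-01]), 'dq': array([-1.42970309e-03, -1.31500531e-03, -7.62204226e-04,  8.71747026e-05,
        1.01984772e-03,  3.03901085e-04]), 'joint_torque': array([ 4.83455820e-03, -7.14378047e+01, -5.71799219e+01, -5.82305233e-05,
        7.05677274e-03, -1.45495153e-05]), 'tcp_pos': array([ 0.16810345, -0.54965213,  0.23076149]), 'orientation': array([-3.10602529e+00, -4.64275528e-01,  1.33014463e-05]), 'wrist_force': array([ 0.64120876, -0.78400965, -1.2356507 ]), 'ft_torque': array([0.00168229, 0.02719762, 0.06612506]), 'gripper_force': 0.0, 'width': 1.0026904704191575}
```

View pics/a.png

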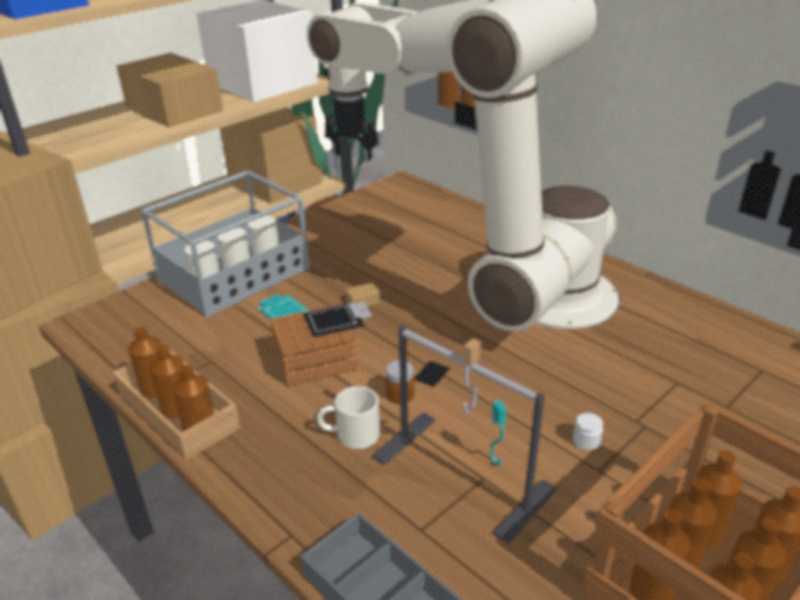

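View pics/b.png

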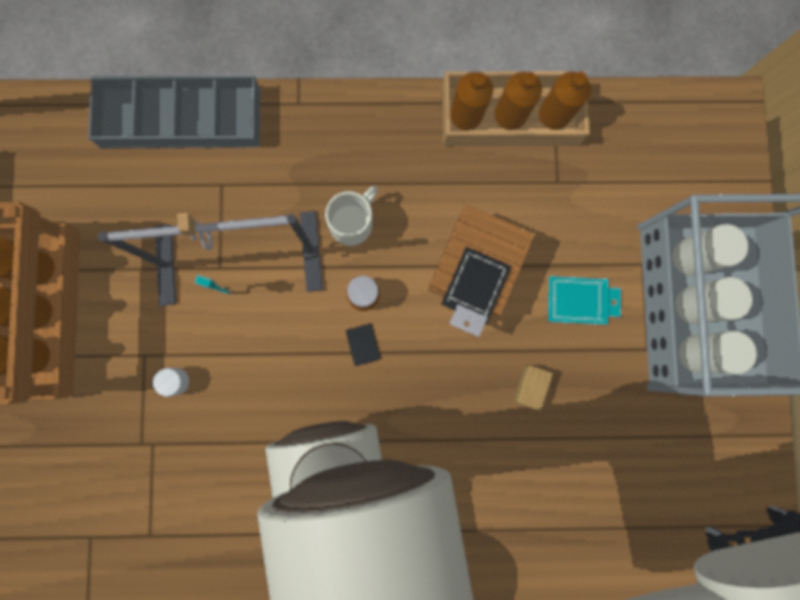

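Wooden-grip hook: scene (472,350), top (185,222). A turquoise one of the same shape: scene (498,410), top (205,283). The wooden, steel-coloured one is meant. The black framed sign is at top (477,283) with its tab at (468,320), and the turquoise plate at (580,300) is not meant. I'll confirm in an enlarged crop.

```bash
python3 - <<'E'
from h import *
a=dict(np.load('pics/last_scene.npz'));b=dict(np.load('pics/last_top.npz'))
def c(s,x0,y0,w,h,W,H): return cv2.resize(s['color'][y0:y0+h,x0:x0+w,::-1],(W,H),interpolation=cv2.INTER_CUBIC)
# scale 5 each; panels 400x300 from 80x60
im=np.vstack([np.hstack([c(a,250,205,100,75,400,300)*1,c(a,170,180,80,60,400,300)]),np.hstack([c(b,60,125,150,112,400,300),c(b,270,160,80,60,400,300)])])
cv2.imwrite('pics/c.png',im)
E
```

```text
(no output)
```

View pics/c.png

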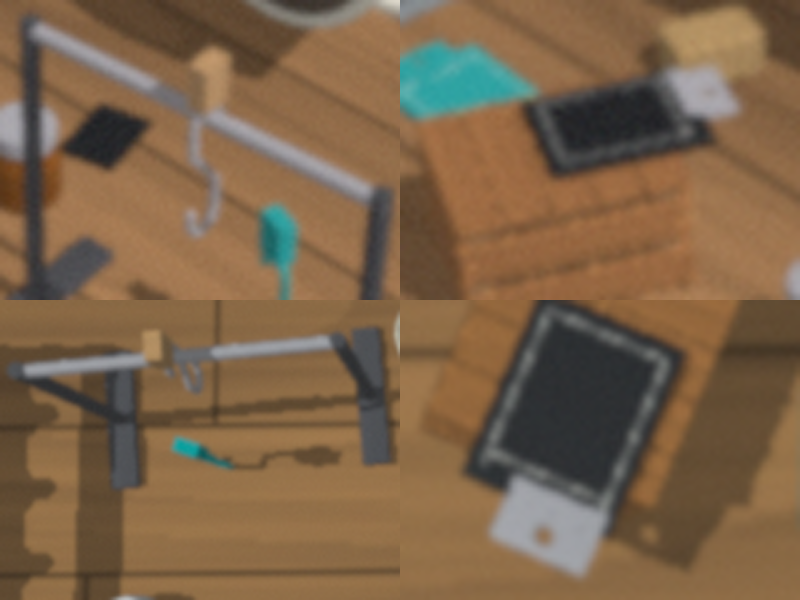

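The crops confirm it. The wooden grip with steel wire hangs on the bar at crop-1 (210,85). The turquoise hook is separate at (279,235). The tab hole shows at crop-4 (543,535). Now I'll measure.

```bash
cat >> h.py <<'E'
def unc(X,Y,x0,y0,sx,sy=None):
    sy=sy or sx; return x0+(X+.5)/sx-.5, y0+(Y+.5)/sy-.5
E
python3 - <<'E'
from h import *
np.set_printoptions(precision=4,suppress=True)
a=dict(np.load('pics/last_scene.npz'));b=dict(np.load('pics/last_top.npz'))
P1=lambda X,Y:(a,)+unc(X,Y,250,205,4); P2=lambda X,Y:(a,)+unc(X,Y,170,180,5)
P3=lambda X,Y:(b,)+unc(X,Y-300,60,125,400/150,300/112); P4=lambda X,Y:(b,)+unc(X-400,Y-300,270,160,5)
L=tri([P3(14,371),P1(381,192)]);Rr=tri([P3(338,342),P1(33,30)])
print('bar ends tri',L,Rr, np.linalg.norm(L-Rr))
L2=onz(*P3(14,371),.255);R2=onz(*P3(338,342),.255);print('top@.255',L2,R2,np.linalg.norm(L2-R2))
L3=onz(*P1(381,192),.255);R3=onz(*P1(33,30),.255);print('scene@.255',L3,R3)
print('grip',tri([P3(152,346),P1(210,80)]),'tealgrip',tri([P3(185,447),P1(279,235)]))
print('tip/bend',tri([P3(192,388),P1(203,232)]))
# sign, hole
c=[P4(548,303),P4(687,352),P4(608,535),P4(465,475)]
for p in c: print('corner',onz(*p,.098))
print('hole top',onz(*P4(543,535),.096),'scene',onz(*P2(710,92),.096))
for p in [P4(515,478),P4(610,510),P4(585,577),P4(489,535)]: print('tab',onz(*p,.096))
for p in [P2(528,98),P2(555,172),P2(712,140)]: print('scene sign corner',onz(*p,.098))
E
```

```text
bar ends tri [0.5859 0.3509 0.2634] [0.609  0.0829 0.2543] 0.2692317408331427
top@.255 [0.5877 0.3548 0.255 ] [0.6101 0.0814 0.255 ] 0.27433863132004016
scene@.255 [0.5778 0.3457 0.255 ] [0.6085 0.085  0.255 ]
grip [0.5998 0.2294 0.2873] tealgrip [0.5388 0.2458 0.1301]
tip/bend [0.5931 0.2295 0.1582]
corner [ 0.591  -0.1979  0.098 ]
corner [ 0.5637 -0.2717  0.098 ]
corner [ 0.4662 -0.2263  0.098 ]
corner [ 0.4989 -0.1512  0.098 ]
hole top [ 0.4667 -0.1921  0.096 ] scene [0.2799 0.0036 0.096 ]
tab [ 0.4972 -0.178   0.096 ]
tab [ 0.4796 -0.2281  0.096 ]
tab [ 0.4442 -0.2138  0.096 ]
tab [ 0.467  -0.1635  0.096 ]
scene sign corner [ 0.3713 -0.0767  0.098 ]
scene sign corner [ 0.4186 -0.0079  0.098 ]
scene sign corner [0.3228 0.0412 0.098 ]
```

```bash
cat >> h.py <<'E'
def hookpts():
    t=np.linspace(0,np.pi,12); p=[(13,27),(13,16)]
    p+=[(13*np.cos(x),16-13*np.sin(x)) for x in t]+[(-13,38),(13,72),(13,94)]
    p+=[(13*np.cos(x),94+13*np.sin(x)) for x in t]+[(-13,88)]
    return np.array([(x,0,z) for x,z in p])/1000
def box(x,y,z): return np.array([(i,j,k) for k in z for i,j in ((x[0],y[0]),(x[1],y[0]),(x[1],y[1]),(x[0],y[1]),(x[0],y[0]))])/1000
def place(p,xyz,yaw): return R.from_euler('z',yaw,degrees=True).apply(p)+np.array(xyz)
def draw(im,s,p,col,x0,y0,sc):
    q=np.array([proj(s,v) for v in p]); q=((q-[x0,y0]+.5)*sc-.5).round().astype(int)
    cv2.polylines(im,[q.reshape(-1,1,2)],False,col,1,cv2.LINE_AA)
def crop(s,x0,y0,w,h,sc): return cv2.resize(s['color'][y0:y0+h,x0:x0+w,::-1],(w*sc,h*sc),interpolation=cv2.INTER_CUBIC)
E
python3 - <<'E'
from h import *
np.set_printoptions(precision=4,suppress=True)
a=dict(np.load('pics/last_scene.npz'));b=dict(np.load('pics/last_top.npz'))
P2=lambda X,Y:(a,)+unc(X-400,Y,170,180,5)
print('scene hole',onz(*P2(710,92),.096))
for p in [P2(528,98),P2(555,172),P2(712,140)]: print('scene sign corner',onz(*p,.098))
bar=place(np.array([(0,-.14,.255),(0,.14,.255)]),(.598,.218,0),4.7)
hc=np.array([.5985,.229,.255-.004-.094])
ims=[]
for s,w in((a,(270,200,66,74,4)),(b,(110,125,66,74,4))):
  for yaw in (4.7,184.7):
    im=crop(s,*w[:4],w[4]); 
    draw(im,s,bar,(0,255,255),w[0],w[1],w[4])
    draw(im,s,place(hookpts(),hc,yaw),(0,0,255),w[0],w[1],w[4])
    draw(im,s,place(box((-12,12),(-7,7),(108,142)),hc,yaw),(255,0,0),w[0],w[1],w[4]); ims.append(im)
row1=np.hstack(ims[:2]);row2=np.hstack(ims[2:])
S=((.5299,-.2118,.090),-26)
r=[]
for s,w in((a,(195,180,66,74,4)),(b,(275,150,66,74,4))):
    im=crop(s,*w[:4],w[4])
    draw(im,s,place(box((-55,55),(-42.5,42.5),(0,8)),*S),(0,0,255),w[0],w[1],w[4])
    draw(im,s,place(np.array([(-.067+.005*np.cos(t),-.010+.005*np.sin(t),.006) for t in np.linspace(0,6.3,20)]),*S),(0,255,0),w[0],w[1],w[4])
    r.append(im)
cv2.imwrite('pics/d.png',np.hstack([np.vstack([row1,row2]),np.vstack(r)]))
E
```

```text
scene hole [ 0.4658 -0.1885  0.096 ]
scene sign corner [ 0.5573 -0.2687  0.098 ]
scene sign corner [ 0.5968 -0.1912  0.098 ]
scene sign corner [ 0.5033 -0.1448  0.098 ]
```

View pics/d.png

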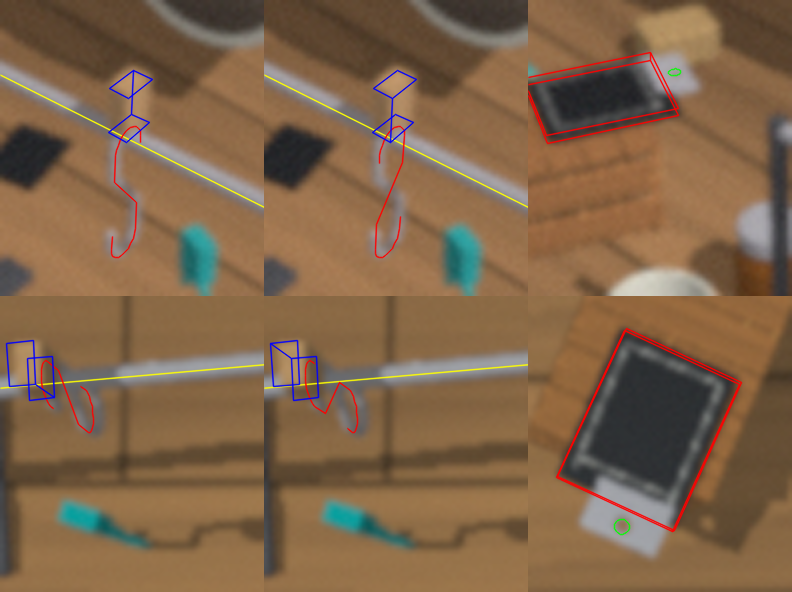

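```bash
cat >> h.py <<'E'
def to(x,y,z,yaw):
    s=robot.get_state(); r=R.from_rotvec(s['orientation']); M=r.as_matrix()
    y0=np.degrees(np.arctan2(M[1,0],M[0,0]))
    tgt=R.from_matrix([[np.cos(np.radians(yaw)),np.sin(np.radians(yaw)),0],[np.sin(np.radians(yaw)),-np.cos(np.radians(yaw)),0],[0,0,-1]])
    d=np.array([x,y,z])-s['tcp_pos']
    print('t',round(s['time_s'],2),'tcp',s['tcp_pos'].round(4),'yaw',round(y0,2),'F',s['wrist_force'].round(2),'w',round(s['width'],3),'g',round(s['gripper_force'],1))
    print('turn units',((r.inv()*tgt).as_rotvec(degrees=True)/6).round(3),'shift before turn',(M.T@d/.03).round(3),'shift after turn',(tgt.as_matrix().T@d/.03).round(3))
E
python3 -c "
from h import *
to(.44,-.20,.40,4.7)"
```

```text
t 0.1 tcp [ 0.1681 -0.5497  0.2308] yaw 17.0 F [ 0.64 -0.78 -1.24] w 1.003 g 0.0
turn units [-0.01 -0.    2.05] shift before turn [12.076 -8.501 -5.631] shift after turn [  9.988 -10.873  -5.641]
```

```bash
python3 -m pendant '[[1,0,0,-1,0,0,0.5],[1,0,0,-1,0,0,0.55],[1,0,0,-1,0,0,0.5],[1,0,0,-1,0,0,0.5],[1,0,-0.6,-0.8,0,0,0],[1,0,-0.6,-0.8,0,0,0],[1,0.8,-0.8,0,0,0,0],[1,0.8,-0.8,0,0,0,0],[1,0.8,-0.8,0,0,0,0],[1,0.8,-0.8,0,0,0,0],[1,0.8,-0.8,0,0,0,0],[1,0.8,-0.8,0,0,0,0],[1,0.8,-0.8,0,0,0,0],[1,0.8,-0.8,0,0,0,0],[1,0.8,-0.8,0,0,0,0],[1,0.9,-0.8,0,0,0,0],[1,0.9,-0.8,0,0,0,0],[1,0.9,-0.8,0,0,0,0],[1,0,0,0,0,0,0],[1,0,0,0,0,0,0]]' 40; python3 - <<'E'
from h import *
to(.55,.22,.40,4.7)
s=snap('wrist','w1.png',None,1.5); print(s['T'].round(3).tolist(),s['fx'])
E
```

```text
time_s: 2.1
tcp_pos: [0.4378, -0.2021, 0.399]
orientation: [-3.138, -0.132, 0.001]
wrist_force: [-0.0, -0.4, -0.1]
width: 0.995
gripper_force: 0.0
t 2.1 tcp [ 0.4378 -0.2021  0.399 ] yaw 4.81 F [-0.02 -0.37 -0.06] w 0.995 g 0.0
turn units [-0.004  0.007  0.018] shift before turn [  4.905 -13.707  -0.032] shift after turn [  4.88  -13.716  -0.035]
[[0.083, 0.962, 0.261, 0.504], [-0.997, 0.081, 0.021, -0.196], [-0.001, -0.262, 0.965, 0.541], [0.0, 0.0, 0.0, 1.0]] 289.26727259264123
```

View pics/w1.png

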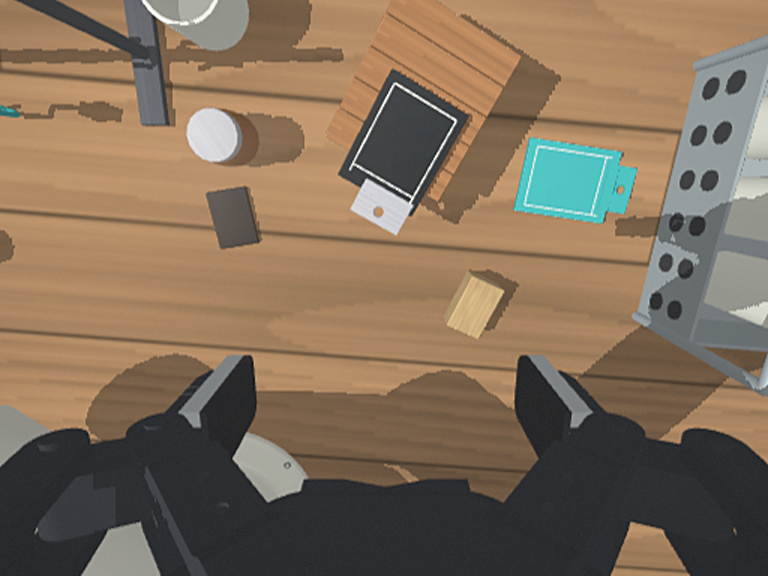

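The wrist view is sharp. The hole is at (378,212). The sign corners are at (392,69), (470,116), (414,216) and (339,174). The tab's end corners are at (351,209) and (400,235).

```bash
python3 - <<'E'
from h import *
np.set_printoptions(precision=4,suppress=True)
w=dict(np.load('pics/last_wrist.npz'))
P=lambda X,Y,z:onz(w,*unc(X,Y,0,0,1.5),z)
c=np.array([P(392,69,.098),P(470,116,.098),P(414,216,.098),P(339,174,.098)])
print(c,c.mean(0)); 
for i in range(4): d=c[(i+1)%4]-c[i]; print(np.linalg.norm(d).round(4),np.degrees(np.arctan2(d[1],d[0])).round(1))
print('hole',P(378,212,.096), 'tab end', P(351,209,.096),P(400,235,.096),'tab base',P(370,179,.096),P(412,203,.096))
E
```

```text
[[ 0.5967 -0.1942  0.098 ]
 [ 0.5622 -0.272   0.098 ]
 [ 0.4636 -0.2282  0.098 ]
 [ 0.4983 -0.1503  0.098 ]] [ 0.5302 -0.2112  0.098 ]
0.0851 -113.9
0.1078 156.1
0.0853 66.0
0.1077 -24.0
hole [ 0.4644 -0.1916  0.096 ] tab end [ 0.4651 -0.1641  0.096 ] [ 0.443 -0.216  0.096] tab base [ 0.4961 -0.1811  0.096 ] [ 0.4762 -0.2251  0.096 ]
```

```bash
python3 -m pendant '[[1,0,-0.9,0,0,0,0],[1,0,-0.9,0,0,0,0],[1,0,-0.9,0,0,0,0],[1,0.5,-0.9,0,0,0,0],[1,0.5,-0.9,0,0,0,0],[1,0.4,-0.9,0,0,0,0],[1,0.4,-0.9,0,0,0,0],[1,0.4,-0.9,0,0,0,0],[1,0.4,-0.9,0,0,0,0],[1,0.4,-0.9,0,0,0,0],[1,0.4,-0.9,0,0,0,0],[1,0,-0.9,0,0,0,0],[1,0,-0.9,0,0,0,0],[1,0,-0.9,0,0,0,0],[1,0,-0.9,0,0,0,0],[1,0,0,0,0,0,0],[1,0,0,0,0,0,0]]' 40; python3 - <<'E'
from h import *
to(.55,.22,.40,4.7)
s=snap('wrist','w2.png',None,1.5)
E
```

```text
time_s: 3.85
tcp_pos: [0.5062, 0.2087, 0.3992]
orientation: [3.139, 0.128, -0.0]
wrist_force: [-0.7, -0.7, 1.1]
width: 1.002
gripper_force: 0.0
t 3.85 tcp [0.5062 0.2087 0.3992] yaw 4.68 F [-0.68 -0.72  1.06] w 1.002 g 0.0
turn units [ 0.002  0.002 -0.003] shift before turn [ 1.487 -0.257 -0.026] shift after turn [ 1.487 -0.256 -0.026]
```

View pics/w2.png

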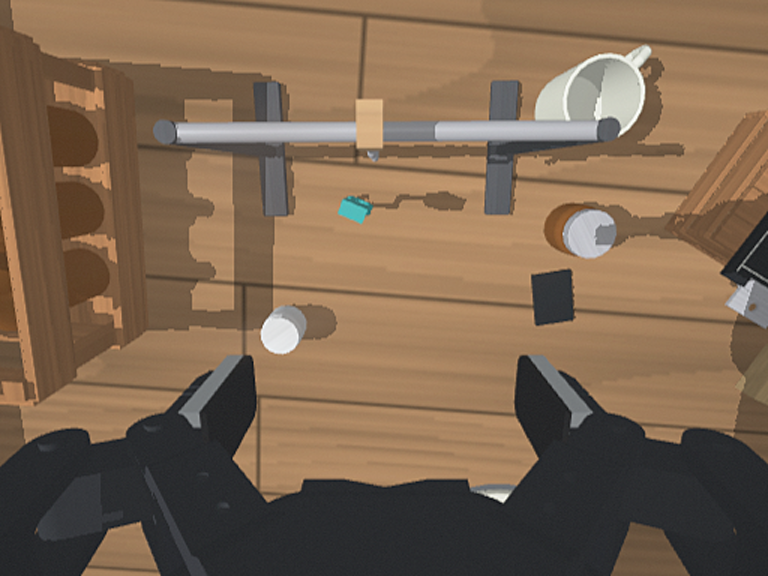

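Wrist view: bar ends are at (165,132) and (608,129). The grip's top face spans (357–383, 99–~120) and its underside is at ~147.

```bash
python3 - <<'E'
from h import *
np.set_printoptions(precision=4,suppress=True)
w=dict(np.load('pics/last_wrist.npz'))
P=lambda X,Y,z:onz(w,*unc(X,Y,0,0,1.5),z)
l=P(165,132,.257);r=P(608,129,.257);d=l-r;print('bar',l,r,(l+r)/2,np.linalg.norm(d),np.degrees(np.arctan2(-d[0],d[1])))
print('grip top far',P(357,99,.299),P(383,99,.299),'bottom near',P(357,147,.265),P(383,147,.265))
print('wire seen',P(373,155,.18))
im=crop(w,220,50,60,70,8)
for dx,c in((0,(0,0,255)),):
  hc=np.array([.6005,.227,.157])
  draw(im,w,place(hookpts(),hc,4.7),(0,0,255),220,50,8)
  draw(im,w,place(box((-12,12),(-7,7),(108,142)),hc,4.7),(255,0,0),220,50,8)
cv2.imwrite('pics/e.png',im)
E
```

```text
bar [0.5852 0.3525 0.257 ] [0.6092 0.0798 0.257 ] [0.5972 0.2162 0.257 ] 0.27381036590175223 5.029911341249322
grip top far [0.6076 0.2323 0.299 ] [0.6087 0.2189 0.299 ] bottom near [0.5856 0.2331 0.265 ] [0.5869 0.2173 0.265 ]
wire seen [0.5847 0.2256 0.18  ]
```

View pics/e.png

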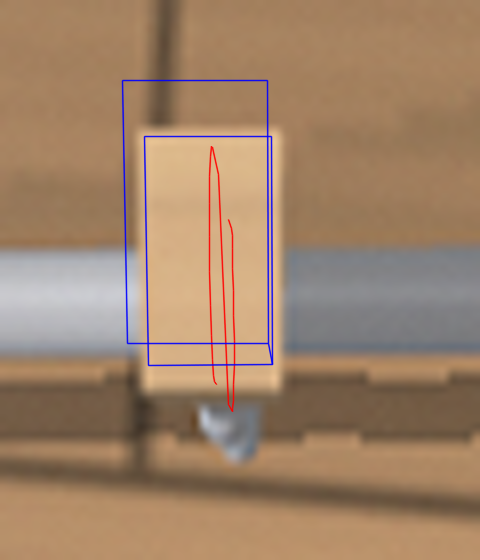

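```bash
python3 -c "
from h import *
to(.5965,.226,.268,5)"
```

```text
t 3.9 tcp [0.5062 0.2083 0.3993] yaw 4.65 F [0.28 0.08 0.72] w 1.002 g 0.0
turn units [ 0.002  0.001 -0.059] shift before turn [ 3.048 -0.344  4.377] shift after turn [ 3.049 -0.324  4.377]
```

```bash
python3 -m pendant '[[0.6,0.75,-0.08,0,0,0,0],[0.6,0.75,-0.08,0,0,0,0],[0.6,0.75,-0.08,0,0,0,-0.06],[0.6,0.8,-0.09,0,0,0,0],[0.6,0,0,0.8,0,0,0],[0.6,0,0,0.8,0,0,0],[0.6,0,0,0.8,0,0,0],[0.6,0,0,0.8,0,0,0],[0.6,0,0,0.6,0,0,0],[0.6,0,0,0.4,0,0,0],[0.6,0,0,0.18,0,0,0],[0.6,0,0,0,0,0,0],[0.6,0,0,0,0,0,0]]'; python3 -c "
from h import *
to(.5965,.226,.268,5)"
```

```text
time_s: 5.2
tcp_pos: [0.5967, 0.2267, 0.2689]
orientation: [-3.138, -0.138, -0.002]
wrist_force: [0.8, -0.8, -0.1]
width: 0.601
gripper_force: 0.0
t 5.2 tcp [0.5967 0.2267 0.2689] yaw 5.05 F [ 0.8  -0.83 -0.13] w 0.601 g 0.0
turn units [-0.003 -0.011  0.008] shift before turn [-0.008  0.024  0.031] shift after turn [-0.008  0.024  0.031]
```

```bash
python3 -m pendant '[[0,0,0,0,0,0,0],[0,0,0,0,0,0,0],[0,0,0,0,0,0,0],[0,0,0,0,0,0,0],[0,0,0,0,0,0,0],[0,0,0,0,0,0,0],[0,0,0,0,0,0,0],[0,0,0,0,0,0,0],[0,0,0,-0.2,0,0,0],[0,0,0,-0.2,0,0,0],[0,0,0,-0.2,0,0,0],[0,0,0,-0.1,0,0,0],[0,0,0,0,0,0,0]]' 60; python3 - <<'E'
from h import *
to(.64,.229,.289,5)
s=snap('scene');im1=crop(s,265,185,66,74,6);w=snap('wrist');im2=crop(w,190,60,66,74,6)
cv2.imwrite('pics/f.png',np.hstack([im1,im2]))
E
```

```text
time_s: 6.5
tcp_pos: [0.5965, 0.227, 0.2895]
orientation: [-3.138, -0.139, -0.001]
wrist_force: [0.1, -0.5, -1.3]
width: 0.154
gripper_force: 60.5
t 6.5 tcp [0.5965 0.227  0.2895] yaw 5.06 F [ 0.05 -0.47 -1.35] w 0.154 g 60.5
turn units [-0.002 -0.007  0.01 ] shift before turn [1.451 0.06  0.018] shift after turn [1.451 0.058 0.017]
```

View pics/f.png

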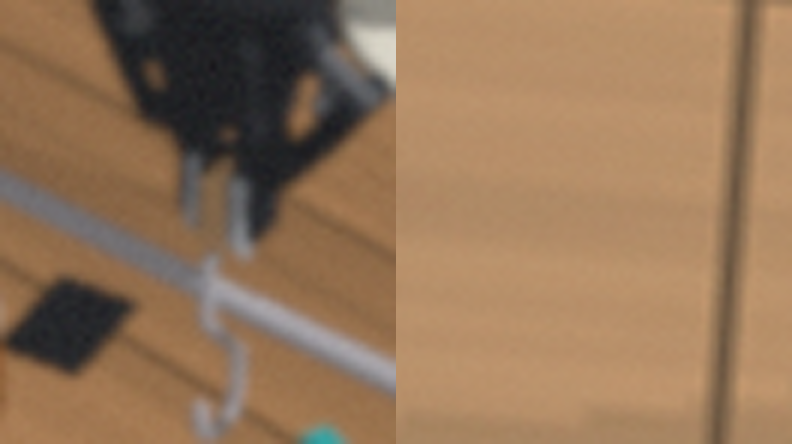

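```bash
python3 -m pendant '[[0,0.4,0,0,0,0,0],[0,0.6,0,0,0,0,0],[0,0.5,0,0,0,0,0],[0,0,0,-0.5,0,0,0],[0,0,0,-0.8,0,0,0],[0,0,0,-0.9,0,0,0],[0,0,0,-0.9,0,0,0],[0,0,0,-0.9,0,0,0],[0,0,0,-0.5,0,0,0],[0,0,0,0,0,0,0.97],[0,0,0,0,0,0,0.97],[0,0,0,0,0,0,0.97],[0,0,0,0,0,0,0.97],[0,0,0,0,0,0,0.97],[0,0,0,0,0,0,0]]'; python3 - <<'E'
from h import *
to(.412,-.168,.42,-24)
E
```

```text
time_s: 8.1
tcp_pos: [0.6412, 0.2309, 0.4236]
orientation: [3.072, -0.657, -0.001]
wrist_force: [-0.6, -0.1, -0.1]
width: 0.151
gripper_force: 60.4
t 8.1 tcp [0.6412 0.2309 0.4236] yaw -24.15 F [-0.59 -0.06 -0.11] w 0.151 g 60.4
turn units [ 0.002  0.005 -0.024] shift before turn [-1.532 15.259  0.123] shift after turn [-1.571 15.255  0.119]
```

```bash
python3 -m pendant '[[0,-0.05,0.4,0,0,0,0],[0,-0.1,0.8,0,0,0,0],[0,-0.1,0.95,0,0,0,0],[0,-0.1,0.95,0,0,0,0],[0,-0.1,0.95,0,0,0,0],[0,-0.1,0.95,0,0,0,0],[0,-0.1,0.95,0,0,0,0],[0,-0.1,0.95,0,0,0,0],[0,-0.1,0.95,0,0,0,0],[0,-0.1,0.95,0,0,0,0],[0,-0.1,0.95,0,0,0,0],[0,-0.1,0.95,0,0,0,0],[0,-0.1,0.95,0,0,0,0],[0,-0.1,0.95,0,0,0,0],[0,-0.1,0.95,0,0,0,0],[0,-0.1,0.9,0,0,0,0],[0,-0.05,0.75,0,0,0,0],[0,0,0.5,0,0,0,0],[0,0,0,0,0,0,0],[0,0,0,0,0,0,0]]'; python3 - <<'E'
from h import *
to(.412,-.168,.158,-24)
s=snap('wrist'); print(np.abs(s['color'].astype(int)).mean())
E
```

```text
time_s: 10.1
tcp_pos: [0.4055, -0.1796, 0.4239]
orientation: [-3.073, 0.652, -0.0]
wrist_force: [0.5, -0.2, 0.0]
width: 0.152
gripper_force: 60.3
t 10.1 tcp [ 0.4055 -0.1796  0.4239] yaw -23.96 F [ 0.48 -0.15  0.05] w 0.152 g 60.3
turn units [-0.003  0.     0.006] shift before turn [ 0.041 -0.439  8.863] shift after turn [ 0.04  -0.441  8.863]
111.1981438530816
```

```bash
python3 -m pendant '[[0,0,-0.22,0.5,0,0,0],[0,0,-0.22,0.9,0,0,0],[0,0.04,0,0.95,0,0,0],[0,0,0,0.95,0,0,0],[0,0,0,0.95,0,0,0],[0,0,0,0.95,0,0,0],[0,0,0,0.95,0,0,0],[0,0,0,0.95,0,0,0],[0,0,0,0.8,0,0,0],[0,0,0,0.6,0,0,0],[0,0,0,0.36,0,0,0],[0,0,0,0,0,0,0],[0,0,0,0,0,0,0]]'; python3 - <<'E'
from h import *
to(.4531,-.1867,.158,-24)
s=snap('wrist'); a=snap('scene'); t=snap('top')
def full(s,c,sc): return crop(s,*c,sc)
st=robot.get_state(); hc=st['tcp_pos']-[0,0,.112]; S=((.5302,-.2112,.09),-24)
ims=[]
for q,w in((s,(190,90,120,90,4)),(a,(190,160,100,75,4))):
    im=crop(q,*w[:4],w[4])
    draw(im,q,place(hookpts(),hc,-24),(0,0,255),w[0],w[1],w[4])
    draw(im,q,place(np.array([(-.067+.005*np.cos(u),-.009+.005*np.sin(u),.006) for u in np.linspace(0,6.3,20)]),*S),(0,255,0),w[0],w[1],w[4])
    ims.append(cv2.resize(im,(400,300)))
o=np.vstack([np.hstack(ims),np.hstack([cv2.resize(crop(s,170,60,150,112,4),(400,300)),cv2.resize(crop(t,260,150,80,60,5),(400,300))])])
cv2.imwrite('pics/g.png',o)
E
```

```text
time_s: 11.45
tcp_pos: [0.4124, -0.168, 0.1588]
orientation: [3.073, -0.653, 0.001]
wrist_force: [-0.3, -0.0, -0.3]
width: 0.153
gripper_force: 60.4
t 11.45 tcp [ 0.4124 -0.168   0.1588] yaw -23.99 F [-0.31 -0.01 -0.31] w 0.153 g 60.4
turn units [-0.    -0.006  0.002] shift before turn [1.494 0.019 0.028] shift after turn [1.494 0.018 0.028]
```

View pics/g.png

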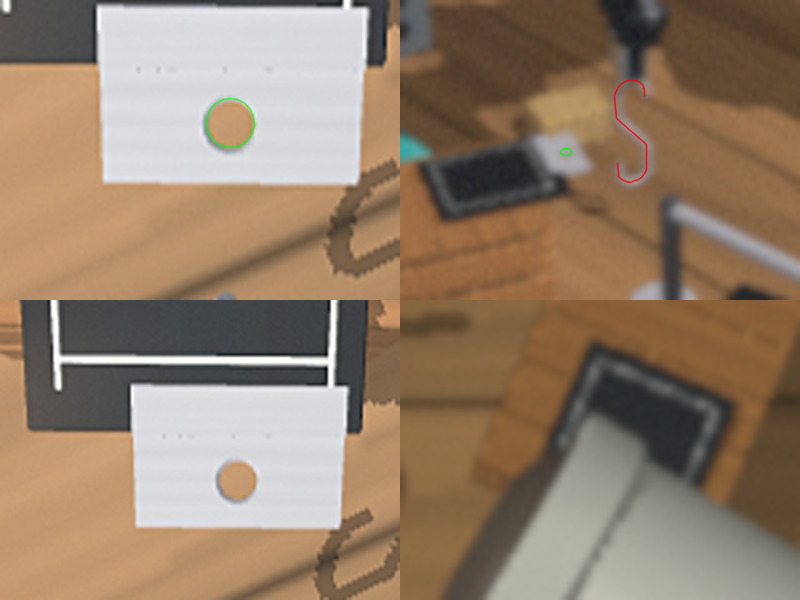

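The overlay fits. The hole at crop-1 (230,123) is on the model, and the real hook tip is just visible at (227,297), in line with the hole. I'll check the tip numerically.

```bash
python3 - <<'E'
from h import *
w=dict(np.load('pics/last_wrist.npz')); hc=robot.get_state()['tcp_pos']-[0,0,.112]
print('model tip',proj(w,place(np.array([[.013,0,.027]]),hc,-24)[0]),'hole',onz(w,190+229.5/3.333,90+124/3.333,.096))
c=w['color'][170:215,240:280].astype(int)
m=(c.max(2)-c.min(2)<25)   # grey steel vs brown wood
for v in range(0,45,1):
    q=np.flatnonzero(m[v]); 
    if len(q): print(170+v,240+q.min(),240+q.max(),len(q))
E
```

```text
model tip [258.  182.8] hole [ 0.46479386 -0.19211182  0.096     ]
178 256 259 4
179 255 260 6
180 254 260 7
181 254 260 7
182 254 260 7
183 254 260 7
184 254 260 7
185 255 260 6
186 255 260 6
187 255 260 6
188 255 260 6
189 255 260 6
190 255 260 6
191 255 260 6
192 255 260 6
193 255 260 6
194 255 260 6
195 255 260 6
196 255 260 6
197 254 260 7
198 254 261 8
199 253 261 9
200 253 261 9
201 253 261 9
202 253 261 9
203 253 261 9
204 253 261 9
205 253 261 9
206 253 261 9
207 253 261 9
208 253 261 9
209 252 261 10
210 252 261 10
211 252 261 10
212 252 261 10
213 252 261 10
214 252 262 11
```

```bash
python3 -m pendant '[[0,0.3,0.035,0,0,0,0],[0,0.5,0,0,0,0,0],[0,0.4,0,0,0,0,0],[0,0.24,0,0,0,0,0],[0,0,0,0,0,0,0],[0,0,0,-0.2,0,0,0],[0,0,0,-0.2,0,0,0],[0,0,0,0,0,0,0],[0,0,0,0,0,0,0]]'; python3 - <<'E'
from h import *
to(.4531,-.1867,.158,-24)
s=snap('wrist')
hc=robot.get_state()['tcp_pos']-[0,0,.112]; print('model tip',proj(s,place(np.array([[.013,0,.027]]),hc,-24)[0]))
cv2.imwrite('pics/i.png',crop(s,220,130,80,60,8))
E
```

```text
time_s: 12.5
tcp_pos: [0.4509, -0.1866, 0.1705]
orientation: [3.073, -0.654, 0.001]
wrist_force: [-0.1, 0.0, -0.1]
width: 0.146
gripper_force: 60.4
t 12.5 tcp [ 0.4509 -0.1866  0.1705] yaw -24.03 F [-0.06  0.04 -0.12] w 0.146 g 60.4
turn units [ 0.    -0.007 -0.006] shift before turn [ 0.067 -0.027  0.417] shift after turn [ 0.067 -0.027  0.417]
model tip [257.6 182.9]
```

View pics/i.png

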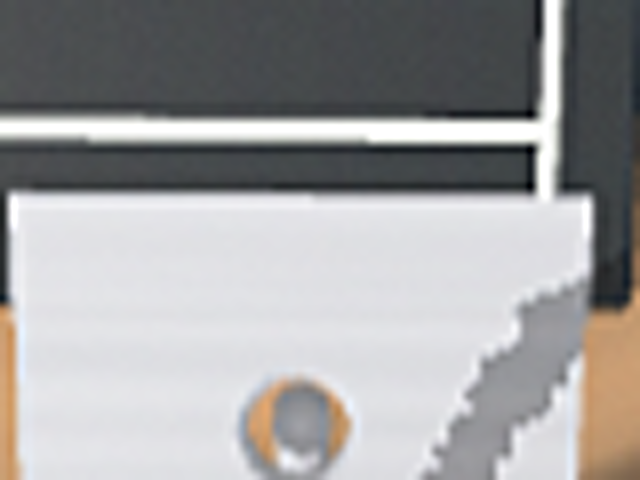

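The tip (centre about (301,414)) shows inside the hole (centre (298,427)), both from below the tab. I'll compute the residual offset.

```bash
python3 - <<'E'
from h import *
s=dict(np.load('pics/last_wrist.npz'))
h=onz(s,*unc(298,428,220,130,8),.096); 
for Y in(411,414,418):
  t=onz(s,*unc(301,Y,220,130,8),.0825); M=R.from_rotvec(robot.get_state()['orientation']).as_matrix(); print(h,t,(M.T@(h-t)*1000).round(2))
E
```

```text
[ 0.46517997 -0.19225102  0.096     ] [ 0.46379893 -0.1919745   0.0825    ] [  1.38  -0.31 -13.5 ]
[ 0.46517997 -0.19225102  0.096     ] [ 0.46351259 -0.19184686  0.0825    ] [  1.69  -0.31 -13.5 ]
[ 0.46517997 -0.19225102  0.096     ] [ 0.46313049 -0.19167653  0.0825    ] [  2.11  -0.31 -13.5 ]
```

```bash
python3 -m pendant '[[0,0.055,-0.01,0,0,0,0],[0,0,0,0,0,0,0],[0,0,0,-0.15,0,0,0],[0,0,0,-0.15,0,0,0],[0,0,0,-0.15,0,0,0],[0,0,0,-0.1,0,0,0],[0,0,0,0,0,0,0],[0,0,0,0,0,0,0]]'; python3 - <<'E'
from h import *
to(.4531,-.1867,.190,-24)
s=snap('wrist'); hc=robot.get_state()['tcp_pos']-[0,0,.112]
print('model tip now',proj(s,place(np.array([[.014,0,.024]]),hc,-24)[0]))
o=onz(s,250,170,.098)
# sign edge rows/cols compared with before: sign tilted?
S=((.5302,-.2112,.09),-24)
cv2.imwrite('pics/j.png',crop(s,200,110,100,75,8))
for z in(.006,):
  print('hole proj if unmoved',proj(s,place(np.array([[-.067,-.0095,z]]),*S)[0]),'slate end corners',[proj(s,p) for p in place(np.array([[-.055,-.0425,.008],[-.055,.0425,.008]]),*S)])
E
```

```text
time_s: 13.35
tcp_pos: [0.4526, -0.1871, 0.1866]
orientation: [-3.073, 0.654, -0.0]
wrist_force: [-0.3, 0.9, -1.0]
width: 0.151
gripper_force: 60.4
t 13.35 tcp [ 0.4526 -0.1871  0.1866] yaw -24.04 F [-0.27  0.91 -1.05] w 0.151 g 60.4
turn units [-0.001 -0.    -0.006] shift before turn [ 0.01  -0.018 -0.113] shift after turn [ 0.01  -0.018 -0.113]
model tip now [257.6 180.8]
hole proj if unmoved [257.6 180.4] slate end corners [array([298.5, 166.4]), array([193.2, 166.5])]
```

View pics/j.png

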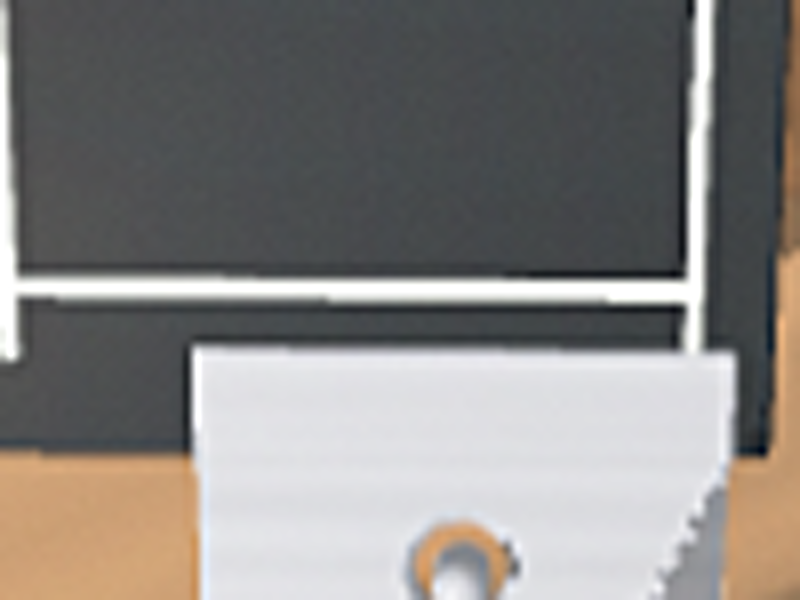

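Through: the slate's end edge is still at its unmoved row (166.6), and the tip, at z≈0.101, stands above the tab's top (0.096). Next I lift along the sign's pivot arc.

```bash
python3 -m pendant '[[0,0,0,-0.1,0,0,0],[0,0,0,-0.1,0,0,0],[0,0.035,0,-0.29,0,0,0],[0,0.035,0,-0.29,0,0,0],[0,0.035,0,-0.29,0,0,0],[0,0.105,0,-0.275,0,0,0],[0,0.105,0,-0.275,0,0,0],[0,0.105,0,-0.275,0,0,0],[0,0,0,0,0,0,0],[0,0,0,0,0,0,0],[0,0,0,0,0,0,0]]' 80; python3 - <<'E'
from h import *
to(.4531,-.1867,.190,-24)
a=snap('scene'); w=snap('wrist'); hc=robot.get_state()['tcp_pos']-[0,0,.112]
b=place(np.array([[0.005,0,.006]]),hc,-24)[0]; print('bend',b)
# dark slate centroid/extents in scene vs expected tilted sign corners
def dark(s,x0,y0,x1,y1):
    c=s['color'][y0:y1,x0:x1].astype(int); m=((c.max(2)<75)&(c.max(2)-c.min(2)<25)).astype(np.uint8)
    n,l,st,ce=cv2.connectedComponentsWithStats(m); return [(st[i].tolist(),ce[i].round(1)) for i in range(1,n) if st[i][4]>80]
print(dark(a,180,150,260,260))
E
```

```text
time_s: 14.5
tcp_pos: [0.464, -0.1921, 0.243]
orientation: [-3.072, 0.654, 0.001]
wrist_force: [-0.3, -0.4, -1.9]
width: 0.149
gripper_force: 81.6
t 14.5 tcp [ 0.464  -0.1921  0.243 ] yaw -24.03 F [-0.25 -0.4  -1.86] w 0.149 g 81.6
turn units [-0.002  0.006 -0.005] shift before turn [-0.404 -0.016  1.767] shift after turn [-0.405 -0.017  1.767]
bend [ 0.4685433  -0.19413528  0.13706886]
[([15, 39, 34, 25, 402], array([30.5, 51. ])), ([76, 65, 4, 45, 115], array([77.6, 87.9]))]
```

Wrist Fz is −1.9 N, i.e. the hook's 0.6 N plus about 1.2 N, so the sign is on the hook. Continuing the arc.

```bash
python3 -m pendant '[[0,0.145,0,-0.237,0,0,0],[0,0.145,0,-0.237,0,0,0],[0,0.145,0,-0.237,0,0,0],[0,0.18,0,-0.215,0,0,0],[0,0.18,0,-0.215,0,0,0],[0,0.18,0,-0.215,0,0,0],[0,0.17,0,-0.17,0,0,0],[0,0.17,0,-0.17,0,0,0],[0,0.17,0,-0.17,0,0,0],[0,0.19,0,-0.14,0,0,0],[0,0.19,0,-0.14,0,0,0],[0,0.19,0,-0.14,0,0,0],[0,0.2,0,-0.11,0,0,0],[0,0.2,0,-0.11,0,0,0],[0,0.2,0,-0.11,0,0,0],[0,0,0,0,0,0,0],[0,0,0,0,0,0,0]]'; python3 - <<'E'
from h import *
to(.4531,-.1867,.36,-24)
E
```

```text
time_s: 16.3
tcp_pos: [0.5369, -0.2247, 0.3218]
orientation: [-3.073, 0.654, 0.0]
wrist_force: [0.6, 0.4, -1.1]
width: 0.15
gripper_force: 81.7
t 16.3 tcp [ 0.5369 -0.2247  0.3218] yaw -24.03 F [ 0.58  0.37 -1.07] w 0.15 g 81.7
turn units [-0.001  0.002 -0.005] shift before turn [-3.067 -0.018 -1.271] shift after turn [-3.067 -0.02  -1.272]
```

```bash
python3 -m pendant '[[0,0.05,0,-0.15,0,0,0],[0,0.05,0,-0.15,0,0,0],[0,0.05,0,-0.15,0,0,0],[0,0,0,-0.2,0,0,0],[0,0,0,-0.2,0,0,0],[0,0,0,-0.3,0,0,0],[0,0,0,-0.3,0,0,0],[0,0,0,-0.2,0,0,0],[0,0,0,0,0,0,0],[0,0,0,0,0,0,0],[0,0,0,0,0,0,0],[0,0,0,0,0,0,0],[0,0,0,0,0,0,0]]'; python3 - <<'E'
from h import *
f=[]
to(.66,-.08,.36,-24)
a=snap('scene');t=snap('top');w=snap('wrist')
for s in(a,t,w): f.append(robot.get_state()['wrist_force'])
print(np.array(f).round(2))
hc=robot.get_state()['tcp_pos']-[0,0,.112]
q=[(0,y,3-d) for y,d in((-52,-8),(-52,0))]
# expected hanging slate: below bend 12..122 mm, lateral centre +9.5, +-42.5 in hook y
pts=place(np.array([(0,(y+9.5)/1000,(3-d)/1000) for y,d in((-42.5,12),(42.5,12),(42.5,122),(-42.5,122))]),hc,-24)
for s,n in((a,'a'),(t,'t')):
    p=np.array([proj(s,v) for v in pts]); print(n,p.tolist())
    m=np.zeros((384,512),np.uint8); cv2.fillPoly(m,[p.astype(int)],1)
    c=s['color'].astype(int); d=((c.max(2)<95)&(c.max(2)-c.min(2)<30)); print('dark fraction in expected outline',d[m>0].mean() if m.any() else None, m.sum(), 'crop dark px around', d[120:300,120:330].sum())
E
```

```text
time_s: 17.6
tcp_pos: [0.541, -0.2265, 0.3712]
orientation: [-3.073, 0.654, 0.001]
wrist_force: [-0.0, -0.1, -3.5]
width: 0.152
gripper_force: 81.6
t 17.6 tcp [ 0.541  -0.2265  0.3712] yaw -24.03 F [-0.02 -0.11 -3.48] w 0.152 g 81.6
turn units [-0.002  0.004 -0.006] shift before turn [ 1.636 -6.075  0.373] shift after turn [ 1.64  -6.074  0.373]
[[-0.4  -0.22 -3.51]
 [-0.4  -0.22 -3.51]
 [-0.4  -0.22 -3.51]]
a [[200.6, 157.7], [207.8, 170.7], [210.4, 200.2], [203.4, 186.5]]
dark fraction in expected outline 0.419811320754717 212 crop dark px around 1264
t [[335.3, 175.0], [300.9, 160.4], [294.5, 168.3], [325.2, 181.4]]
dark fraction in expected outline 0.40310077519379844 387 crop dark px around 1535
```

The sign hangs free (Fz −3.5 N, bottom ≈0.14 m). Next: turn to the rail's yaw and carry it round the post's end.

```bash
python3 -m pendant '[[0,0,0,0,0,0,-0.2],[0,0,0,0,0,0,-0.4],[0,0,0,0,0,0,-0.5],[0,0,0,0,0,0,-0.5],[0,0,0,0,0,0,-0.5],[0,0,0,0,0,0,-0.5],[0,0,0,0,0,0,-0.5],[0,0,0,0,0,0,-0.5],[0,0,0,0,0,0,-0.5],[0,0,0,0,0,0,-0.4],[0,0,0,0,0,0,-0.33],[0,0,0,0,0,0,0]]'; python3 -m pendant '[[0,0.1,-0.1,0,0,0,0],[0,0.2,-0.2,0,0,0,0],[0,0.3,-0.3,0,0,0,0],[0,0.4,-0.4,0,0,0,0],[0,0.4,-0.4,0,0,0,0],[0,0.4,-0.4,0,0,0,0],[0,0.4,-0.4,0,0,0,0],[0,0.4,-0.4,0,0,0,0],[0,0.4,-0.4,0,0,0,0],[0,0.4,-0.4,0,0,0,0],[0,0.4,-0.5,0,0,0,0],[0,0.4,-0.5,0,0,0,0],[0,0.4,-0.5,0,0,0,0],[0,0.3,-0.5,0,0,0,0],[0,0.3,-0.5,0,0,0,0],[0,0.2,-0.5,0,0,0,0],[0,0.1,-0.4,0,0,0,0],[0,0.05,-0.4,0,0,0,0]]'; python3 -c "
from h import *
to(.68,.232,.37,5)"
```

```text
time_s: 18.95
tcp_pos: [0.541, -0.2265, 0.3714]
orientation: [-3.138, -0.138, 0.0]
wrist_force: [-0.7, -0.2, -2.7]
width: 0.147
gripper_force: 81.5
time_s: 20.75
tcp_pos: [0.6883, 0.0041, 0.3714]
orientation: [-3.139, -0.136, 0.0]
wrist_force: [0.1, -0.4, -3.4]
width: 0.149
gripper_force: 81.5
t 20.75 tcp [0.6883 0.0041 0.3714] yaw 4.95 F [ 0.09 -0.41 -3.44] w 0.149 g 81.5
turn units [-0.     0.001 -0.008] shift before turn [ 0.378 -7.593  0.047] shift after turn [ 0.385 -7.592  0.046]
```

```bash
python3 -m pendant '[[0,0,-0.4,0,0,0,0],[0,0,-0.5,0,0,0,0],[0,0,-0.5,0,0,0,0],[0,0,-0.5,0,0,0,0],[0,0,-0.5,0,0,0,0],[0,0,-0.5,0,0,0,0],[0,0.03,-0.5,0,0,0,0],[0,0.05,-0.5,0,0,0,0],[0,0.05,-0.5,0,0,0,0],[0,0.05,-0.5,0,0,0,0],[0,0.05,-0.5,0,0,0,0],[0,0.05,-0.5,0,0,0,0],[0,0.05,-0.5,0,0,0,0],[0,0.03,-0.4,0,0,0,0],[0,0,-0.3,0,0,0,0],[0,0,-0.2,0,0,0,0],[0,0,-0.1,0,0,0,0],[0,0,0,0,0,0,0]]'; python3 -c "
from h import *
to(.5965,.226,.293,5)"
```

```text
time_s: 22.55
tcp_pos: [0.6799, 0.2252, 0.3715]
orientation: [-3.139, -0.136, -0.0]
wrist_force: [0.1, -0.1, -2.5]
width: 0.151
gripper_force: 81.6
t 22.55 tcp [0.6799 0.2252 0.3715] yaw 4.95 F [ 0.12 -0.1  -2.51] w 0.151 g 81.6
turn units [-0.001 -0.    -0.009] shift before turn [-2.766 -0.265  2.616] shift after turn [-2.766 -0.268  2.616]
```

```bash
python3 -m pendant '[[0,0,0,0.1,0,0,0],[0,0,0,0.25,0,0,0],[0,0,0,0.3,0,0,0],[0,0,0,0.3,0,0,0],[0,0,0,0.3,0,0,0],[0,0,0,0.3,0,0,0],[0,0,0,0.3,0,0,0],[0,0,0,0.3,0,0,0],[0,0,0,0.25,0,0,0],[0,0,0,0.15,0,0,0],[0,0,0,0.06,0,0,0],[0,0,0,0,0,0,0],[0,0,0,0,0,0,0],[0,0,0,0,0,0,0],[0,0,0,0,0,0,0]]'; python3 - <<'E'
from h import *
to(.597,.219,.293,5)
s=snap('scene'); hc=robot.get_state()['tcp_pos']-[0,0,.112]
im=crop(s,240,180,100,75,8); draw(im,s,place(hookpts(),hc,5),(0,0,255),240,180,8); cv2.imwrite('pics/k.png',im)
w=snap('wrist')
# numeric check: grey-steel support along the model wire vs shifted models in scene image
c=cv2.cvtColor(s['color'],cv2.COLOR_RGB2HSV).astype(float)
p=hookpts()[:15]; p=np.vstack([np.linspace(p[i],p[i+1],6) for i in range(len(p)-1)])
for dx in(-6,-3,0,3,6):
    print(dx,[round(np.mean([cv2.getRectSubPix(c[:,:,1].astype(np.float32),(1,1),tuple(map(float,proj(s,v))))[0,0] for v in place(p,hc+np.array([dx/1000,0,dz/1000]),5)]),1) for dz in(-6,-3,0,3,6)])
E
```

```text
time_s: 24.05
tcp_pos: [0.6799, 0.2252, 0.2934]
orientation: [-3.138, -0.136, -0.001]
wrist_force: [0.2, 0.1, -3.0]
width: 0.149
gripper_force: 81.6
t 24.05 tcp [0.6799 0.2252 0.2934] yaw 4.95 F [ 0.22  0.05 -2.99] w 0.149 g 81.6
turn units [-0.002 -0.004 -0.009] shift before turn [-2.772 -0.032  0.013] shift after turn [-2.771 -0.035  0.014]
-6 [np.float32(28.2), np.float32(26.9), np.float32(25.3), np.float32(25.1), np.float32(27.9)]
-3 [np.float32(18.3), np.float32(17.4), np.float32(16.4), np.float32(17.2), np.float32(19.8)]
0 [np.float32(13.1), np.float32(13.4), np.float32(14.2), np.float32(15.7), np.float32(18.4)]
3 [np.float32(12.7), np.float32(14.7), np.float32(17.4), np.float32(20.7), np.float32(24.4)]
6 [np.float32(14.5), np.float32(16.3), np.float32(19.6), np.float32(23.9), np.float32(28.7)]
```

The hook is where the model puts it, within 2–3 mm. Moving in towards the bar, slowly.

```bash
python3 -m pendant '[[0,-0.1,0,0,0,0,0],[0,-0.15,0,0,0,0,0],[0,-0.2,0,0,0,0,0],[0,-0.2,0,0,0,0,0],[0,-0.2,0,0,0,0,0],[0,-0.2,0,0,0,0,0],[0,-0.2,0,0,0,0,0],[0,-0.2,0,0,0,0,0],[0,-0.2,0,0,0,0,0],[0,-0.2,0,0,0,0,0],[0,-0.2,0,0,0,0,0],[0,-0.2,0,0,0,0,0],[0,-0.15,0,0,0,0,0],[0,-0.15,0,0,0,0,0],[0,-0.15,0,0,0,0,0],[0,-0.15,0,0,0,0,0],[0,-0.12,0,0,0,0,0],[0,0,0,0,0,0,0],[0,0,0,0,0,0,0]]'; python3 -c "
from h import *
to(.597,.219,.269,5)"
```

```text
time_s: 26.05
tcp_pos: [0.5915, 0.2174, 0.2928]
orientation: [-3.139, -0.135, -0.001]
wrist_force: [5.5, 0.4, -7.6]
width: 0.149
gripper_force: 80.5
t 26.05 tcp [0.5915 0.2174 0.2928] yaw 4.93 F [ 5.46  0.4  -7.6 ] w 0.149 g 80.5
turn units [ 0.    -0.009 -0.011] shift before turn [ 0.187 -0.037  0.793] shift after turn [ 0.188 -0.037  0.793]
```

I overshot by 6 mm and the shank is touching the bar (5.5 N). Backing off before lowering.

```bash
python3 -m pendant '[[0,0.1,0,0,0,0,0],[0,0.09,0,0,0,0,0],[0,0,0,0,0,0,0],[0,0,0,0,0,0,0],[0,0,0,0,0,0,0]]'; python3 -c "
from h import *
to(.597,.219,.269,5)"
```

```text
time_s: 26.55
tcp_pos: [0.5967, 0.218, 0.2932]
orientation: [-3.139, -0.135, 0.0]
wrist_force: [0.9, -0.1, -3.1]
width: 0.147
gripper_force: 81.2
t 26.55 tcp [0.5967 0.218  0.2932] yaw 4.94 F [ 0.85 -0.11 -3.07] w 0.147 g 81.2
turn units [-0.001  0.    -0.009] shift before turn [ 0.012 -0.032  0.807] shift after turn [ 0.012 -0.033  0.807]
```

```bash
python3 -m pendant '[[0,0,0,0.1,0,0,0],[0,0,0,0.15,0,0,0],[0,0,0,0.15,0,0,0],[0,0,0,0.1,0,0,0],[0,0,0,0.1,0,0,0],[0,0,0,0.08,0,0,0],[0,0,0,0.05,0,0,0],[0,0,0,0,0,0,0],[0,0,0,0,0,0,0],[0,0,0,0,0,0,0]]'; python3 -c "
from h import *
to(.597,.219,.269,5)"
```

```text
time_s: 27.55
tcp_pos: [0.5968, 0.218, 0.2714]
orientation: [-3.139, -0.136, -0.0]
wrist_force: [0.3, 0.1, -2.9]
width: 0.148
gripper_force: 81.2
t 27.55 tcp [0.5968 0.218  0.2714] yaw 4.94 F [ 0.25  0.07 -2.88] w 0.148 g 81.2
turn units [-0.001 -0.002 -0.009] shift before turn [ 0.009 -0.033  0.081] shift after turn [ 0.009 -0.033  0.081]
```

```bash
python3 -m pendant '[[0,0,0,0.04,0,0,0],[0,0,0,0.04,0,0,0],[0,0,0,0,0,0,0],[0,0,0,0,0,0,0],[0,0,0,0,0,0,0]]'; python3 -c "
from h import *
to(.597,.219,.269,5)"
```

```text
time_s: 28.05
tcp_pos: [0.5968, 0.218, 0.2688]
orientation: [-3.139, -0.135, 0.0]
wrist_force: [0.2, 0.3, -3.1]
width: 0.153
gripper_force: 81.4
t 28.05 tcp [0.5968 0.218  0.2688] yaw 4.94 F [ 0.2   0.28 -3.1 ] w 0.153 g 81.4
turn units [-0.001  0.001 -0.009] shift before turn [ 0.01  -0.034 -0.005] shift after turn [ 0.01  -0.034 -0.005]
```

Not bearing yet, so I'll keep lowering in 1 mm steps.

```bash
for i in 1; do python3 -m pendant '[[0,0,0,0.035,0,0,0],[0,0,0,0,0,0,0],[0,0,0,0,0,0,0]]'; python3 -m pendant '[[0,0,0,0.035,0,0,0],[0,0,0,0,0,0,0],[0,0,0,0,0,0,0]]';  done
```

```text
time_s: 28.35
tcp_pos: [0.5969, 0.218, 0.2684]
orientation: [-3.138, -0.136, -0.001]
wrist_force: [-0.7, -0.6, 5.8]
width: 0.152
gripper_force: 82.5
time_s: 28.65
tcp_pos: [0.5969, 0.218, 0.2682]
orientation: [-3.138, -0.136, -0.003]
wrist_force: [-3.8, -0.6, 12.6]
width: 0.154
gripper_force: 84.0
```

Bearing on the bar. I'll ease the press, wait for the sway to settle, and open gently.

```bash
python3 -m pendant '[[0,0,0,-0.045,0,0,0],[0,0,0,0,0,0,0],[0,0,0,0,0,0,0],[0,0,0,0,0,0,0]]' 20; python3 -m pendant '[[0.17,0,0,0,0,0,0],[0.19,0,0,0,0,0,0],[0.22,0,0,0,0,0,0],[0.26,0,0,0,0,0,0],[0.32,0,0,0,0,0,0],[0.4,0,0,0,0,0,0],[0.45,0,0,0,0,0,0],[0.45,0,0,0,0,0,0],[0.45,0,0,0,0,0,0],[0.45,0,0,0,0,0,0]]'; python3 - <<'E'
from h import *
to(.597,.219,.269,5)
s=snap('scene'); 
c=cv2.cvtColor(s['color'],cv2.COLOR_RGB2HSV)
p=hookpts()[:15]; p=np.vstack([np.linspace(p[i],p[i+1],6) for i in range(len(p)-1)])
for dx in(-6,-3,0,3,6):
    print(dx,[round(float(np.mean([cv2.getRectSubPix(c[:,:,1].astype(np.float32),(1,1),tuple(map(float,proj(s,v))))[0,0] for v in place(p,np.array([.597+dx/1000,.218,.157+dz/1000]),5)])),1) for dz in(-6,-3,0,3,6)])
E
```

```text
time_s: 29.05
tcp_pos: [0.5969, 0.218, 0.2684]
orientation: [-3.138, -0.136, -0.001]
wrist_force: [-0.1, -0.3, 6.3]
width: 0.154
gripper_force: 82.2
time_s: 30.05
tcp_pos: [0.5968, 0.218, 0.2682]
orientation: [-3.139, -0.135, -0.0]
wrist_force: [0.2, -0.5, -0.5]
width: 0.446
gripper_force: 0.0
t 30.05 tcp [0.5968 0.218  0.2682] yaw 4.94 F [ 0.19 -0.54 -0.46] w 0.446 g 0.0
turn units [-0.002 -0.001 -0.009] shift before turn [ 0.009 -0.033 -0.028] shift after turn [ 0.009 -0.033 -0.028]
-6 [18.5, 18.2, 18.0, 20.0, 24.8]
-3 [14.0, 14.3, 15.1, 17.0, 21.3]
0 [13.1, 14.7, 17.2, 19.8, 23.6]
3 [14.7, 17.3, 20.5, 24.1, 27.6]
6 [14.7, 17.8, 21.8, 26.0, 30.7]
```

```bash
python3 -m pendant '[[0.45,0,0,-0.15,0,0,0],[0.45,0,0,-0.3,0,0,0],[0.45,0,0,-0.5,0,0,0],[0.45,0,0,-0.7,0,0,0],[0.45,0,0,-0.8,0,0,0],[0.45,0,0,-0.8,0,0,0],[0.45,0,0,-0.8,0,0,0],[0.45,-0.5,0,-0.5,0,0,0],[0.45,-0.9,0,0,0,0,0],[0.45,-0.9,0,0,0,0,0],[0.45,-0.9,0,0,0,0,0],[0.45,-0.6,0,0,0,0,0],[0.45,0,0,0,0,0,0],[0.45,0,0,0,0,0,0],[0.45,0,0,0,0,0,0],[0.45,0,0,0,0,0,0],[0.45,0,0,0,0,0,0],[0.45,0,0,0,0,0,0],[0.45,0,0,0,0,0,0],[0.45,0,0,0,0,0,0]]'; python3 -m pendant '[[0.45,0,0,0,0,0,0],[0.45,0,0,0,0,0,0],[0.45,0,0,0,0,0,0],[0.45,0,0,0,0,0,0],[0.45,0,0,0,0,0,0],[0.45,0,0,0,0,0,0],[0.45,0,0,0,0,0,0],[0.45,0,0,0,0,0,0],[0.45,0,0,0,0,0,0],[0.45,0,0,0,0,0,0],[0.45,0,0,0,0,0,0],[0.45,0,0,0,0,0,0],[0.45,0,0,0,0,0,0],[0.45,0,0,0,0,0,0],[0.45,0,0,0,0,0,0],[0.45,0,0,0,0,0,0],[0.45,0,0,0,0,0,0],[0.45,0,0,0,0,0,0],[0.45,0,0,0,0,0,0],[0.45,0,0,0,0,0,0]]'; python3 - <<'E'
from h import *
prev=None
hc=np.array([.597,.218,.157])
pts=place(np.array([(0,(y+9.5)/1000,(3-d)/1000) for y,d in((-42.5,12),(42.5,12),(42.5,122),(-42.5,122))]),hc,5)
for i in range(8):
    s=snap('scene'); c=s['color'][200:330,230:370].astype(int)
    if prev is not None: print('motion px',(np.abs(c-prev).max(2)>30).sum())
    prev=c
p=np.array([proj(s,v) for v in pts]); m=np.zeros((384,512),np.uint8); cv2.fillPoly(m,[p.astype(int)],1)
q=s['color'].astype(int); d=((q.max(2)<95)&(q.max(2)-q.min(2)<30)); print('dark in outline',d[m>0].mean(),m.sum(),p.tolist())
g=s['color'].astype(int); u,v=proj(s,place(np.array([[0,0,.13]]),hc,5)[0]).astype(int); print('grip colour',g[v,u], 'bar hook px',robot.get_state()['time_s'])
E
```

```text
time_s: 32.1
tcp_pos: [0.4833, 0.2081, 0.4045]
orientation: [-3.139, -0.135, 0.0]
wrist_force: [0.3, -0.2, 0.8]
width: 0.453
gripper_force: 0.0
time_s: 34.1
tcp_pos: [0.4832, 0.2081, 0.4046]
orientation: [-3.139, -0.136, 0.0]
wrist_force: [0.3, 0.0, -0.1]
width: 0.446
gripper_force: 0.0
motion px 0
motion px 0
motion px 0
motion px 0
motion px 0
motion px 0
motion px 0
dark in outline 0.7111913357400722 831 [[287.2, 258.7], [313.6, 273.0], [311.5, 302.7], [286.5, 288.1]]
grip colour [183 146 104] bar hook px 34.5
```

The sign is dark within its expected outline, the wooden grip is in place on the bar, nothing is moving and the hand is clear.

```bash
python3 -c "
from bench import robot
print(robot.job_done())"
```

```text
the job is handed in; nothing more can be done
None
```

The S-hook is back on the rail's bar with the slate sign hanging from it, the gripper has let go and is clear, and I handed the job in at about 35 s; no verdict came back. On the way in I overshot by 6 mm and pressed the hook's shank on the bar with about 5 N, then backed off before hanging it.

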